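# Stack a polishing arbor: spacer, washer, bushing

## Task

Build up the polishing arbor in its holder on the jeweller's bench: thread on the spacer tube first, then the flat washer, then the flanged bushing with its flange down, each lowered slowly in hand (not dropped) until it rests gently and fully home on the one below. The arbor stands off-centre in its eccentric bush, so find its tip by feel or by eye and never force a part against it. Let go at the end and leave the hammer, notebook, tool pot and tin as they are.

Things in the scene. Friction and masses are not known exactly. Their poses are not given: they have to be found in the camera images.
- stand: Dark steel holder block fixed on the bench, 100 x 84 mm, 20 mm high; origin at the centre of its underside, z up. In its middle sits a round steel eccentric bush, 44 mm across and 4 mm proud, tight: it does not turn under hand forces. From the bush rises the upright steel arbor.
- seat (a point): Centre of the bush's flat top, on the block's centre line, 24 mm above the bench: the seat on which the spacer rests. It is NOT the arbor's axis, which stands 5 mm off this centre line in a direction that differs every time and is in no measured pose.
- tip_level (a point): Point on the block's centre line at the height of the arbor's tip, 78 mm above the bench (54 mm above the seat). The arbor is 10 mm in diameter; its last 4 mm taper to a flat tip 7 mm across, whose centre is 5 mm aside of this point in the unmeasured direction.
- spacer: Steel spacer tube: outside 26 mm, bore 12.5 mm, 22 mm tall, standing on the bench, about 70 g; origin at the centre of its underside, z along the bore. Goes on first.
- washer: Flat steel washer: outside 44 mm, bore 12.5 mm, 6 mm thick, lying flat on the bench, about 66 g; origin at the centre of its underside, z along the bore. Goes on second.
- bushing: Steel flanged bushing, flange down on the bench: flange 34 mm across and 5 mm thick, above it a round body 24 mm across, 18 mm tall in all, bore 12.5 mm, about 64 g; origin at the centre of the flange's underside, z along the bore towards the narrow end. Goes on third.
- hammer: Bystander: hammer 240 mm long lying on the bench, origin under its middle. Leave alone.
- notebook: Bystander: cardboard notebook 105 x 150 x 12 mm, lying flat, origin at the centre of its underside. Leave alone.
- toolpot: Bystander: white pot 80 mm across and 95 mm high with files and handles standing up to 180 mm, origin at the centre of its underside. Leave alone.
- tin: Bystander: aluminium tin 60 mm across, 50 mm high, origin at the centre of its underside. Leave alone.
There are look-alikes about, which are no part of the job. Several things have the shape of the washer; the one meant has the colours described above.

How it is judged:
By the outcome, as a careful person would: the job done as asked, in the order asked, and still so for the second after the job is handed in, with the robot touching nothing.
It also fails if it takes over 72 s, if anything falls off the work surface, if the arm or the gripper's body presses on something with over 40 N, if the wrist force passes 120 N, or if a joint passes its speed limit or range.

## Robot

A 7-joint arm with a two-finger parallel gripper is mounted at the origin on the work surface. World frame = base frame: x ahead of the robot, y to its left, z up, the work surface at z = 0. Lengths are in m, angles in rad, forces in N, time in s.
With the tool pointing down it reaches from about 0.4 to 0.85 m from the base axis. Payload 4.5 kg.
Tool frame: the origin (TCP) lies where the fingers leave the gripper's body, on its centre line; the fingertips stand 64 mm ahead of it and the grasp point (between the pads) lies 45 mm ahead of it; z points along the fingers, y is the direction in which the jaws open and shut (so a half turn about z gives the same grasp; the last joint's range is limited). The gripper opens to 88 mm and grips with 3 to 60 N. Pads are 18 mm wide; open, the fingers measure 123 mm over their backs; the gripper's body (75 mm by 187 mm) begins 45 mm behind the grasp point.
Start: joints at [-1.161, 0.689, -0.195, 1.565, 0.157, 0.902, -0.215], TCP at [0.229, 0.581, 0.303] pointing down, gripper open.
Joint ranges: [-3.01, 3.01], [-0.46, 2.08], [-1.47, 1.51], [0.13, 2.56], [-1, 4.14], [0.04, 2.09], [-2.66, 2.66]. Speed limits (rad/s): [2.57, 2.57, 3.14, 3.14, 3.14, 3.14, 3.14].

## Interface

Orientations are given as a unit quaternion [x, y, z, w].
In Python, from plant import monitor, snapshot, workorder, finder gives the robot as it stands.
- The arm moves only by the tool carry_out, never from a script. Its argument "motion" is one flat list of numbers, 6 for each row, row after row: the shift along the tool's x, y, z in cm, then the turn, a rotation vector about the tool's x, y, z in rad. In form: [x, y, z, rx, ry, rz, x, y, z, rx, ry, rz, ...]. A call has 1 to 8 rows; each row shifts and turns the commanded pose from where the row before left it, along the tool's axes as they then stand; what a row does not reach is not made up. A row lasts 1/8 s, in which the tool goes at most 62.5 mm and 10.7 degrees, less where a joint would pass 70% of its speed; a pose out of reach is approached as far as the arm can. A call with a gripper value outside its range is refused whole. "hand" is the finger opening in cm, from 0 to 8.81, set as the call begins (left out, the last holds). The fingers move at their own pace and stop on an object; "grip_force" is the grip in N (left out, the last holds). Time passes only in rows, so rows that do not move let the fingers close. It gives the time, the measured TCP pose, the force and the opening at its end, in the units of the state.
- monitor.get_state(): the state, without advancing time (a new reading comes with each control period).
- snapshot(name): name is "scene" or "top" or "wrist"; returns a dict with "frame" (420x560x3 uint8, red, green, blue), "range_z" (420x560 float32, m along the optical axis (not along the pixel's ray), 0 where there is no reading), "fx", "fy", "cx", "cy" (pixels), "D" ([k1, k2, p1, p2, k3] as OpenCV has them; the pictures are not rectified), "rvec" (rotation vector, rad) and "tvec" (3), from world to camera coordinates, as OpenCV has them; the wrist camera has in their place "hand_eye" (4x4, takes a point from camera to tool coordinates, whose origin is the TCP and whose axes are the flange's). Camera axes: x right, y down, z forward; pixel columns grow to the right and rows downward; lengths in m; the calibration is good to about 2 mm. A picture is of the moment at which its call begins: read the wrist's pose just before it.
- workorder.finish_job(): hands the job in, once; it reports no verdict.
Trained networks look in a picture, given as the dict that the camera call returned (one of the last four; its "shot" number tells which), for a name from the list of things; names that differ only in an ending like _2 or _b are one class to them, and where a whole thing is asked for, a point or a joint stands for the part that bears it (a point fixed in the world has none). Each returns a list of dicts, best first, with "p" (0 to 1); they miss things now and then, are a little off and sometimes report something else, mostly with a low value. They report only what shows in the picture. A call takes as long as a camera call. They do not tell look-alikes from the thing itself.
- finder.masks_of(picture, thing): "pixels" (420x560 bool, what is visible of it) and "extent" ([left, top, right, bottom] in pixels, round what is visible of it).
The state is a dict: "clock": time; "q": joint angles; "qd": joint speeds; "joint_torque": joint torques, N m; "tool_pos": TCP position; "eef_rot": TCP orientation; "contact_force": force on the tool from outside, world axes, zero at the start; "moment": the same for the moment, N m; "opening": opening from 0.0 (shut) to 1.0 (fully open).
Only numpy, scipy, OpenCV 4.12 (cv2) and the standard library are available. Lean on these libraries where they do the work, as an engineer would, in place of code of your own. Each camera call takes 0.05 s, during which the arm holds its last target. There are 200 camera calls.

## Working session

There is one attempt and no reset: what is moved stays moved. The work goes in short steps, Python scripts to look and compute and a tool call to move; the robot and the scene stay as the last step left them, time stands still between calls to the robot, and variables do not carry over. Pictures are saved under pics/ and viewed, about 8 in all and at most 12, crops included, and the job is handed in when it is done.

Besides the shell and the picture viewer there is one more tool, called after "Request:" as a command line: name --argument value ..., lists and objects as JSON in quotes. carry_out: Moves the arm, as the interface text tells. Its arguments: {"type":"object","properties":{"motion":{"type":"array"},"hand":{"type":"number"},"grip_force":{"type":"number"}},"required":["motion"]}

```bash
mkdir -p pics
cat > h.py <<'E'
import numpy as np, cv2
from scipy.spatial.transform import Rotation as R
from plant import monitor, snapshot, workorder, finder
def shot(n):
    s=monitor.get_state(); p=snapshot(n)
    if n=="wrist":
        T=np.eye(4);T[:3,:3]=R.from_quat(s["eef_rot"]).as_matrix();T[:3,3]=s["tool_pos"]
        p["T"]=T@np.array(p["hand_eye"])
    else:
        T=np.eye(4);T[:3,:3]=R.from_rotvec(np.ravel(p["rvec"])).as_matrix();T[:3,3]=np.ravel(p["tvec"]);p["T"]=np.linalg.inv(T)
    return p
def K(p): return np.array([[p["fx"],0,p["cx"]],[0,p["fy"],p["cy"]],[0,0,1.]])
def pts(p,m):
    v,u=np.nonzero(m&(p["range_z"]>0)); z=p["range_z"][v,u]
    n=cv2.undistortPoints(np.stack([u,v],1).astype(float)[:,None],K(p),np.array(p["D"])).reshape(-1,2)
    c=np.c_[n*z[:,None],z]
    return c@p["T"][:3,:3].T+p["T"][:3,3]
def ray_at(p,uv,z):
    n=cv2.undistortPoints(np.array(uv,float).reshape(-1,1,2),K(p),np.array(p["D"])).reshape(-1,2)
    d=np.c_[n,np.ones(len(n))]@p["T"][:3,:3].T; o=p["T"][:3,3]
    return o+d*((z-o[2])/d[:,2])[:,None]
def save(p,name): cv2.imwrite("pics/"+name+".png",p["frame"][:,:,::-1])
E
python3 - <<'E'
from h import *
s=monitor.get_state();print({k:np.round(v,3) for k,v in s.items()})
for n in ("top","scene"):
    p=shot(n);save(p,n+"0");print(n,p["T"].round(3).tolist(),p["fx"])
    for t in ("stand","spacer","washer","bushing","hammer","notebook","toolpot","tin"):
        for d in finder.masks_of(p,t)[:4]:
            P=pts(p,d["pixels"]);
            if len(P)==0: continue
            top=P[P[:,2]>np.percentile(P[:,2],95)-.004]
            print(n,t,round(d["p"],2),np.array(d["extent"]).round().tolist(),"med",np.median(P,0).round(3),"topmid",((top.max(0)+top.min(0))/2).round(3),"sz",np.ptp(P,axis=0).round(3),"rgb",np.median(p["frame"][d["pixels"]],0))
p=shot("wrist");save(p,"wrist0");print(np.array(p["hand_eye"]).round(3).tolist(),p["fx"])
cv2.imwrite("pics/both.png",np.vstack([np.hstack([cv2.imread("pics/top0.png"),cv2.imread("pics/scene0.png")])])[:, :])
E
```

```text
{'clock': np.float64(0.0), 'q': array([-1.161,  0.69 , -0.194,  1.566,  0.157,  0.902, -0.215]), 'qd': array([ 0.   ,  0.003, -0.001,  0.001,  0.002,  0.001, -0.003]), 'joint_torque': array([-0.0000e+00, -5.2757e+01, -1.2670e+00, -1.5343e+01, -5.3000e-02,
        7.0000e-03,  0.0000e+00]), 'tool_pos': array([0.229, 0.581, 0.302]), 'eef_rot': array([ 0.187,  0.982, -0.001, -0.   ]), 'contact_force': array([ 0.552, -0.558, -0.285]), 'moment': array([ 0.046,  0.001, -0.008]), 'opening': np.float64(0.995)}
top [[-0.023, -0.995, 0.094, 0.456], [-1.0, 0.021, -0.019, 0.006], [0.017, -0.095, -0.995, 1.152], [0.0, 0.0, 0.0, 1.0]] 395.74791491998485
top stand 0.68 [276.0, 182.0, 313.0, 225.0] med [ 0.56  -0.067  0.021] topmid [ 0.56  -0.068  0.05 ] sz [0.116 0.105 0.073] rgb [57. 56. 56.]
top stand 0.28 [167.0, 236.0, 185.0, 249.0] med [0.459 0.279 0.006] topmid [0.459 0.277 0.009] sz [0.04  0.043 0.014] rgb [124. 115. 111.]
top washer 0.74 [161.0, 266.0, 175.0, 287.0] med [0.361 0.301 0.006] topmid [0.362 0.302 0.009] sz [0.04  0.04  0.018] rgb [133.  35.  32.]
top washer 0.56 [137.0, 249.0, 
[... 2108 characters left out ...]
otebook 0.63 [214.0, 256.0, 278.0, 314.0] med [0.766 0.047 0.01 ] topmid [0.765 0.044 0.016] sz [0.134 0.171 0.029] rgb [115.  75.  40.]
scene notebook 0.28 [250.0, 197.0, 287.0, 232.0] med [ 0.569 -0.059  0.018] topmid [ 0.561 -0.061  0.051] sz [0.128 0.109 0.086] rgb [43. 44. 44.]
scene toolpot 0.8 [356.0, 308.0, 392.0, 356.0] med [0.664 0.395 0.067] topmid [0.669 0.396 0.169] sz [0.12  0.086 0.193] rgb [72. 66. 60.]
scene tin 0.87 [144.0, 157.0, 168.0, 183.0] med [ 0.686 -0.421  0.041] topmid [ 0.684 -0.432  0.052] sz [0.069 0.096 0.07 ] rgb [120. 102.  95.]
[[-0.0, -0.957, -0.289, 0.075], [1.0, 0.0, -0.001, -0.001], [0.001, -0.289, 0.957, -0.082], [0.0, 0.0, 0.0, 1.0]] 304.51417705611806
```

View pics/top0.png

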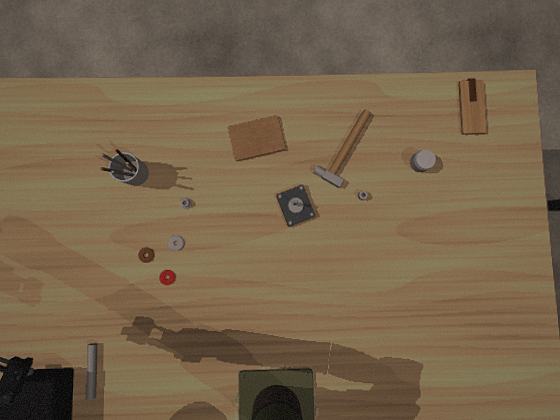

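View pics/scene0.png

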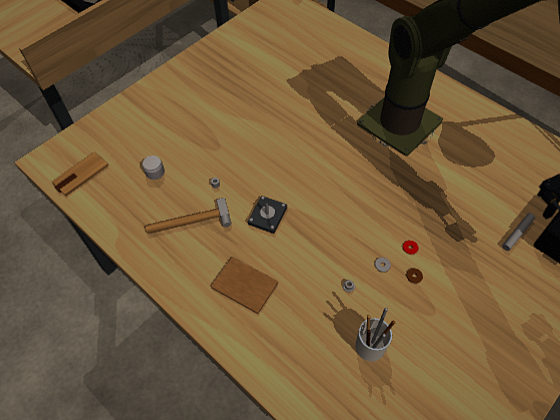

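Top view: grey washer at (176,243), one small cylinder at (186,203), another at (363,196) near the hammer, stand at (296,205). Red and brown washers are look-alikes. The small ones need telling apart, so I'll compute both.

Run:
```python
from h import *
for n,c in (("top",[(363,196),(186,203),(296,205)]),("scene",[(214,183),(348,286),(267,212)])):
    p=shot(n)
    for u,v in c:
        m=np.zeros((420,560),bool);m[v-11:v+12,u-11:u+12]=1
        P=pts(p,m);P=P[P[:,2]>.012]; t=P[P[:,2]>np.percentile(P[:,2],60)]
        print(n,u,v,len(P),"mid",((P.max(0)+P.min(0))/2).round(3),"sz",np.ptp(P,axis=0).round(3),"topmed",np.median(t,0).round(3),"raycenter z=.02",ray_at(p,[(u,v)],.02).round(3))
print(R.from_quat(monitor.get_state()["eef_rot"]).as_matrix().round(3))
```

```text
top 363 196 55 mid [ 0.587 -0.264  0.02 ] sz [0.024 0.023 0.013] topmed [ 0.588 -0.266  0.024] raycenter z=.02 [[ 0.582 -0.264  0.02 ]]
top 186 203 46 mid [0.575 0.248 0.017] sz [0.023 0.022 0.01 ] topmed [0.578 0.247 0.02 ] raycenter z=.02 [[0.572 0.245 0.02 ]]
top 296 205 527 mid [ 0.56  -0.07   0.049] sz [0.065 0.065 0.066] topmed [ 0.559 -0.067  0.025] raycenter z=.02 [[ 0.56 -0.07  0.02]]
scene 214 183 52 mid [ 0.587 -0.258  0.019] sz [0.029 0.029 0.013] topmed [ 0.589 -0.258  0.021] raycenter z=.02 [[ 0.594 -0.256  0.02 ]]
scene 348 286 41 mid [0.577 0.253 0.017] sz [0.02  0.021 0.011] topmed [0.58  0.252 0.018] raycenter z=.02 [[0.584 0.255 0.02 ]]
scene 267 212 509 mid [ 0.56  -0.066  0.045] sz [0.099 0.094 0.066] topmed [ 0.566 -0.06   0.023] raycenter z=.02 [[ 0.561 -0.066  0.02 ]]
[[-0.93   0.367  0.   ]
 [ 0.367  0.93   0.   ]
 [-0.     0.    -1.   ]]
```

```bash
cat >> h.py <<'E'
def go(x,y,z,yawdeg,n,pose=None):
    "rows (cm, rad) from the present (or given x,y,z,yaw) pose to a tool-down pose; yaw = heading of tool y"
    if pose is None:
        s=monitor.get_state();M=R.from_quat(s["eef_rot"]).as_matrix();p=np.array(s["tool_pos"]);w=np.degrees(np.arctan2(M[1,1],M[0,1]))
    else: p=np.array(pose[:3]);w=pose[3]
    d=(np.array([x,y,z])-p)/n*100; dw=np.radians((yawdeg-w+180)%360-180)/n; w=np.radians(w)
    for i in range(n):
        a=w+i*dw; print([round(float(-np.sin(a)*d[0]+np.cos(a)*d[1]),2),round(float(np.cos(a)*d[0]+np.sin(a)*d[1]),2),round(float(-d[2]),2),0,0,round(float(-dw),3)])
E
python3 -c "
from h import *
go(.562,-.068,.25,-10,15)"
```

```text
[-3.65, -3.21, 0.35, 0, 0, 0.091]
[-3.93, -2.87, 0.35, 0, 0, 0.091]
[-4.17, -2.5, 0.35, 0, 0, 0.091]
[-4.38, -2.11, 0.35, 0, 0, 0.091]
[-4.56, -1.7, 0.35, 0, 0, 0.091]
[-4.69, -1.27, 0.35, 0, 0, 0.091]
[-4.79, -0.84, 0.35, 0, 0, 0.091]
[-4.85, -0.4, 0.35, 0, 0, 0.091]
[-4.86, 0.04, 0.35, 0, 0, 0.091]
[-4.84, 0.49, 0.35, 0, 0, 0.091]
[-4.78, 0.93, 0.35, 0, 0, 0.091]
[-4.67, 1.36, 0.35, 0, 0, 0.091]
[-4.53, 1.78, 0.35, 0, 0, 0.091]
[-4.35, 2.18, 0.35, 0, 0, 0.091]
[-4.13, 2.57, 0.35, 0, 0, 0.091]
```

Request:
carry_out --motion '[-3.65,-3.2,0,0,0,0.091,-3.9,-2.9,0,0,0,0.091,-4.2,-2.5,0,0,0,0.091,-4.4,-2.1,0.3,0,0,0.091,-4.6,-1.7,0.5,0,0,0.091,-4.7,-1.3,0.5,0,0,0.091,-4.8,-0.8,0.5,0,0,0.091,-4.8,-0.4,0.5,0,0,0.091]' --hand 5

```text
clock: 2.05
tool_pos: [0.4082, 0.2339, 0.2798]
eef_rot: [0.526, 0.851, 0.001, 0.0]
contact_force: [0.8, 1.1, -0.6]
opening: 0.57
```

Request:
carry_out --motion '[-4.9,0,0.5,0,0,0.091,-4.8,0.5,0.5,0,0,0.091,-4.8,0.9,0.5,0,0,0.091,-4.7,1.4,0.5,0,0,0.091,-4.5,1.8,0.5,0,0,0.091,-4.4,2.2,0.5,0,0,0.091,-4.1,2.6,0.4,0,0,0.091,0,0,0,0,0,0]'

```text
clock: 3.05
tool_pos: [0.5656, -0.0728, 0.2456]
eef_rot: [0.767, 0.642, -0.0, 0.002]
contact_force: [0.5, 0.8, 0.3]
opening: 0.57
```

Run:
```python
from h import *
p=shot("wrist");save(p,"w1")
P=pts(p,np.ones((420,560),bool))
t=P[(P[:,2]>.066)&(P[:,2]<.09)&(abs(P[:,0]-.56)<.05)&(abs(P[:,1]+.07)<.05)]
print(len(t),t.min(0).round(4),t.max(0).round(4),np.median(t,0).round(4)) if len(t) else 0
b=P[(P[:,2]>.0225)&(P[:,2]<.028)&(np.hypot(P[:,0]-.56,P[:,1]+.07)<.04)]
print(len(b),b.min(0).round(4),b.max(0).round(4))
d=finder.masks_of(p,"stand")[:1]
for x in d: print(x["p"],x["extent"])
```

```text
74 [ 0.5579 -0.0693  0.0662] [ 0.5669 -0.0603  0.0782] [ 0.5631 -0.0622  0.0748]
1170 [ 0.5364 -0.0902  0.0225] [ 0.5795 -0.0464  0.0265]
0.98 [210.2, 128.8, 330.5, 243.2]
```

View pics/w1.png

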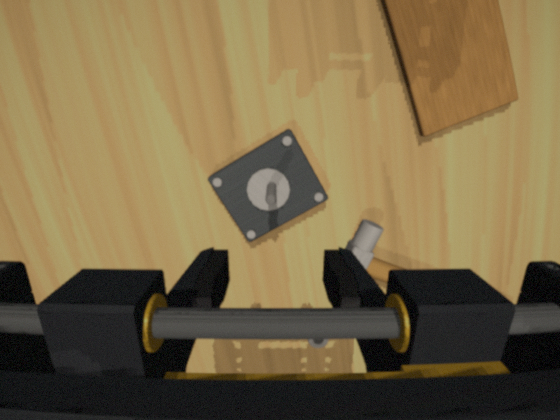

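```bash
python3 -c "
from h import *
go(.587,-.261,.17,-10,5)"
```

```text
[-3.73, 1.1, 1.51, 0, 0, 0.001]
[-3.73, 1.1, 1.51, 0, 0, 0.001]
[-3.73, 1.11, 1.51, 0, 0, 0.001]
[-3.73, 1.11, 1.51, 0, 0, 0.001]
[-3.73, 1.11, 1.51, 0, 0, 0.001]
```

Request:
carry_out --motion '[-3.7,1.1,1.5,0,0,0,-3.7,1.1,1.5,0,0,0,-3.7,1.1,1.5,0,0,0,-3.7,1.1,1.5,0,0,0,-3.7,1.1,1.5,0,0,0,0,0,0,0,0,0]'

```text
clock: 3.9
tool_pos: [0.5862, -0.2617, 0.1697]
eef_rot: [0.765, 0.643, -0.001, -0.0]
contact_force: [0.5, 1.0, -0.1]
opening: 0.565
```

Run:
```python
from h import *
p=shot("wrist");save(p,"w2")
P=pts(p,np.ones((420,560),bool));print(monitor.get_state()["tool_pos"])
o=P[(P[:,2]>.006)&(P[:,2]<.035)&(np.hypot(P[:,0]-.587,P[:,1]+.261)<.03)]
print(len(o),o.min(0).round(4),o.max(0).round(4))
t=o[o[:,2]>.018]; (c,r)=cv2.minEnclosingCircle(t[:,:2].astype(np.float32)); print("top",len(t),np.median(t[:,2]),c,r)
for lo in (.004,.008,.012,.016): 
    q=P[(P[:,2]>lo)&(P[:,2]<lo+.004)&(np.hypot(P[:,0]-.587,P[:,1]+.261)<.03)]; print(lo,len(q),np.ptp(q,axis=0) if len(q) else 0)
for t in("spacer","bushing"):
    for d in finder.masks_of(p,t)[:2]: print(t,d["p"],d["extent"])
```

```text
[ 0.58690414 -0.25905498  0.17019037]
787 [ 0.5709 -0.2768  0.0061] [ 0.5964 -0.2514  0.0235]
top 602 0.021496195139024815 (0.5836541056632996, -0.2642384171485901) 0.01300774235278368
0.004 56 [0.02385849 0.01898211 0.00392203]
0.008 62 [0.02383268 0.01963131 0.00366748]
0.012 56 [0.02396229 0.019539   0.00382832]
0.016 85 [0.02426283 0.02036384 0.00397234]
spacer 0.86 [260.3, 193.8, 292.1, 231.9]
```

View pics/w2.png

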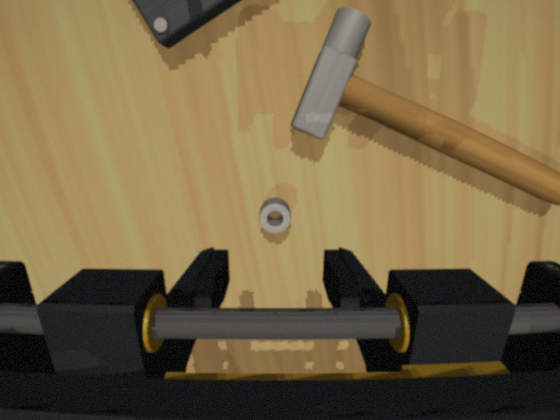

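The picture shows the straight-walled spacer at (275,216), centred between the jaws and clear of the hammer, which is at the upper right.

Run:
```python
from h import *
p=shot("wrist");print(monitor.get_state()["tool_pos"])
P=pts(p,np.ones((420,560),bool))
t=P[(P[:,2]>.018)&(P[:,2]<.035)&(np.hypot(P[:,0]-.587,P[:,1]+.261)<.03)]
(c,r)=cv2.minEnclosingCircle(t[:,:2].astype(np.float32)); print(c,r)
go(c[0],c[1],.068,-10,5)
```

```text
[ 0.58803546 -0.2567229   0.17115514]
(0.5837455987930298, -0.2638666033744812) 0.0129452645778656
[-0.16, -0.06, 2.06, 0, 0, 0.002]
[-0.16, -0.06, 2.06, 0, 0, 0.002]
[-0.16, -0.06, 2.06, 0, 0, 0.002]
[-0.16, -0.06, 2.06, 0, 0, 0.002]
[-0.16, -0.06, 2.06, 0, 0, 0.002]
```

Request:
carry_out --motion '[-0.3,-0.1,2.2,0,0,0,-0.3,0,2.2,0,0,0,0,0,2.2,0,0,0,0,0,2,0,0,0,0,0,0.6,0,0,0,0,0,0,0,0,0,0,0,0,0,0,0]'

```text
clock: 4.97
tool_pos: [0.5858, -0.2656, 0.0794]
eef_rot: [0.765, 0.645, 0.0, 0.001]
contact_force: [0.5, 0.3, -0.0]
opening: 0.572
```

Run:
```python
from h import *
p=shot("wrist");s=monitor.get_state();print(s["tool_pos"],s["contact_force"])
P=pts(p,np.ones((420,560),bool))
t=P[(P[:,2]>.018)&(P[:,2]<.025)&(np.hypot(P[:,0]-.584,P[:,1]+.264)<.02)]
(c,r)=cv2.minEnclosingCircle(t[:,:2].astype(np.float32)); print(len(t),c,r)
go(c[0],c[1],.068,-10,1)
```

```text
[ 0.58587185 -0.26562904  0.07951001] [-0.07967453 -0.04769095 -0.94682098]
1490 (0.5838932991027832, -0.26445597410202026) 0.013332927599549294
[0.08, -0.21, 1.15, 0, 0, 0.004]
```

Within 2 mm; go down and close.

Request:
carry_out --motion '[0.1,-0.2,0.6,0,0,0,0,0,0.5,0,0,0,0,0,0,0,0,0]'

```text
clock: 5.4
tool_pos: [0.5831, -0.2639, 0.0671]
eef_rot: [0.765, 0.645, -0.0, -0.001]
contact_force: [1.5, 0.6, 0.5]
opening: 0.569
```

Request:
carry_out --motion '[0,0,0,0,0,0,0,0,0,0,0,0,0,0,0,0,0,0,0,0,0,0,0,0,0,0,0,0,0,0]' --hand 2 --grip_force 15

```text
clock: 6.02
tool_pos: [0.5837, -0.2641, 0.0678]
eef_rot: [0.765, 0.645, 0.0, 0.0]
contact_force: [-0.8, -0.4, -0.1]
opening: 0.285
```

Request:
carry_out --motion '[0,0,-2,0,0,0,0,0,-4,0,0,0,0,0,-4,0,0,0,2,0,-2,0,0,0,4,-1,0,0,0,0,4,-1,0,0,0,0,4,-1,0,0,0,0,0,0,0,0,0,0]'

```text
clock: 7.02
tool_pos: [0.5774, -0.114, 0.1875]
eef_rot: [0.762, 0.648, 0.001, -0.002]
contact_force: [-0.2, -0.5, -1.3]
opening: 0.282
```

Run:
```python
from h import *
s=monitor.get_state();print(s["clock"],s["tool_pos"],s["contact_force"],s["opening"])
go(.562,-.068,.175,-10,2)
```

```text
7.025 [ 0.57739673 -0.11396736  0.18753587] [-0.17976111 -0.46361786 -1.27685102] 0.28233744408176636
[2.14, -1.13, 0.63, 0, 0, 0.007]
[2.14, -1.14, 0.63, 0, 0, 0.007]
```

Request:
carry_out --motion '[2.1,-1.1,0,0,0,0,2.2,-1.1,0,0,0,0,0,0,0,0,0,0,0,0,0,0,0,0,0,0,0,0,0,0]'

```text
clock: 7.65
tool_pos: [0.5635, -0.0765, 0.1878]
eef_rot: [0.765, 0.644, -0.0, 0.001]
contact_force: [0.0, -0.1, -1.1]
opening: 0.284
```

```bash
cat >> h.py <<'E'
def circ(P):
    c,r=cv2.minEnclosingCircle(P[:,:2].astype(np.float32)); return np.round([*c,r],4)
def look(name,crop=(200,170,360,290)):
    s=monitor.get_state();p=shot("wrist");s2=monitor.get_state()
    print(np.round(s["tool_pos"],4),np.round(s2["tool_pos"],4),np.round(s2["contact_force"],1))
    a,b,c,d=crop; cv2.imwrite("pics/"+name+".png",cv2.resize(p["frame"][b:d,a:c,::-1],None,fx=5,fy=5,interpolation=cv2.INTER_CUBIC))
    return p,pts(p,np.ones((420,560),bool)),np.array(s["tool_pos"])
E
python3 - <<'E'
from h import *
p,P,tp=look("w3")
for lo,hi in ((.0755,.082),(.068,.082)):
    t=P[(P[:,2]>lo)&(P[:,2]<hi)&(np.hypot(P[:,0]-.56,P[:,1]+.066)<.025)]
    if len(t): print("tip",lo,len(t),t.min(0).round(4),t.max(0).round(4),circ(t))
z0=tp[2]-.064+.019
t=P[(P[:,2]>z0-.004)&(P[:,2]<z0+.008)&(np.hypot(P[:,0]-tp[0],P[:,1]-tp[1])<.0135)]
print("spacer",len(t),t.min(0).round(4),t.max(0).round(4),np.median(t,0))
E
```

```text
[ 0.5635 -0.0765  0.1878] [ 0.5634 -0.0763  0.1877] [-0.2 -0.  -1.7]
tip 0.0755 43 [ 0.5581 -0.0693  0.0755] [ 0.5663 -0.0608  0.0777] [ 0.5622 -0.0651  0.0046]
tip 0.068 114 [ 0.5573 -0.0693  0.0682] [ 0.5671 -0.0603  0.0777] [ 0.5622 -0.0651  0.005 ]
spacer 1740 [ 0.55   -0.0897  0.1388] [ 0.5768 -0.0638  0.1505] [ 0.56380134 -0.07609335  0.14158388]
```

View pics/w3.png

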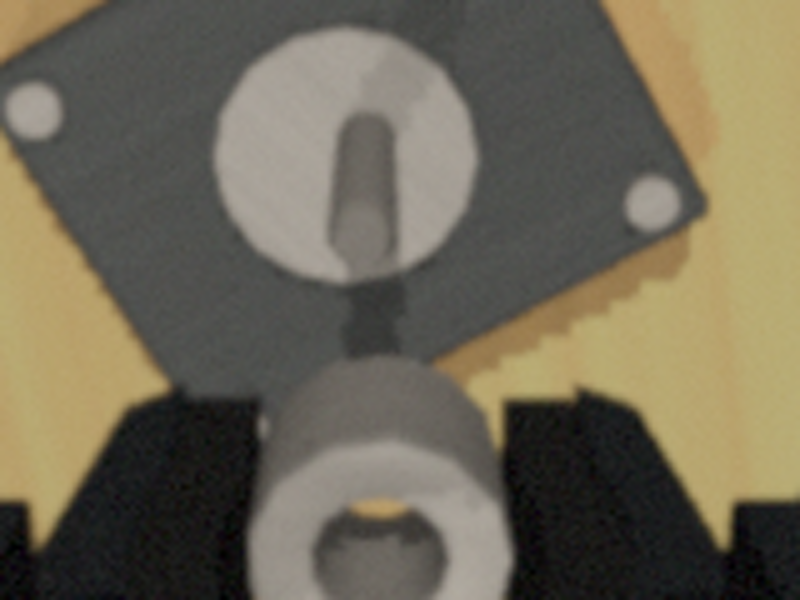

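Crop: tip face at (361,236) → full-frame (272.2,217.2); spacer bore centre (380,560) → (276,282).

Run:
```python
from h import *
p,P,tp=look("w3b",(200,210,360,330))
print("tip",ray_at(p,[(272.2,217.2)],.078).round(4),"bore",ray_at(p,[(276,282)],.1416).round(4))
t=P[(abs(P[:,2]-.1416)<.0022)&(np.hypot(P[:,0]-tp[0],P[:,1]-tp[1])<.014)]
# only ring points in the bright colour
g=p["frame"].mean(2)>110; Q=pts(p,g); Q=Q[(abs(Q[:,2]-.1416)<.0025)&(np.hypot(Q[:,0]-tp[0],Q[:,1]-tp[1])<.016)]
print("ring",len(Q),circ(Q),((Q.min(0)+Q.max(0))/2).round(4))
```

```text
[ 0.5634 -0.0763  0.1877] [ 0.5634 -0.0761  0.1877] [ 0.1  0.2 -0.1]
tip [[ 0.5622 -0.065   0.078 ]] bore [[ 0.5626 -0.0766  0.1416]]
ring 1438 [ 0.5627 -0.0767  0.0132] [ 0.5624 -0.0768  0.1412]
```

View pics/w3b.png

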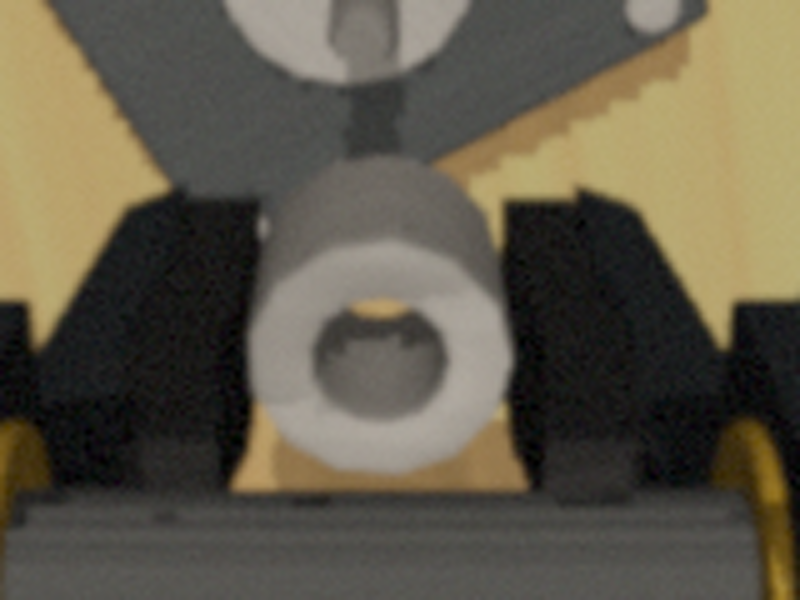

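Request:
carry_out --motion '[1.15,-0.25,0,0,0,0,0,0,1.5,0,0,0,0,0,1.5,0,0,0,0,0,0.3,0,0,0,0,0,0.3,0,0,0,0,0,0.3,0,0,0,0,0,0,0,0,0]'

```text
clock: 8.62
tool_pos: [0.5627, -0.0632, 0.1487]
eef_rot: [0.765, 0.644, 0.0, -0.0]
contact_force: [0.2, 0.0, 0.1]
opening: 0.281
```

Request:
carry_out --motion '[0,0,0.2,0,0,0,0,0,0.2,0,0,0,0,0,0.2,0,0,0,0,0,0.2,0,0,0]'

```text
clock: 9.12
tool_pos: [0.5629, -0.0635, 0.1407]
eef_rot: [0.765, 0.644, 0.0, 0.0]
contact_force: [0.1, -1.7, 0.1]
opening: 0.286
```

Run:
```python
from h import *
p,P,tp=look("w4",(200,210,360,330))
g=p["frame"].mean(2)>110; Q=pts(p,g); Q=Q[(abs(Q[:,2]-tp[2]+.0465)<.003)&(np.hypot(Q[:,0]-tp[0],Q[:,1]-tp[1])<.016)]
print("ring",len(Q),circ(Q))
```

```text
[ 0.5629 -0.0635  0.1407] [ 0.5629 -0.0635  0.1405] [ 0.6 -1.1 -0.7]
ring 1439 [ 0.5617 -0.0635  0.0129]
```

Spacer is over the tip with a slight side load; nudge it back 1.3 mm and lower.

Request:
carry_out --motion '[-0.13,0.03,0,0,0,0,0,0,0.3,0,0,0,0,0,0.5,0,0,0,0,0,0.5,0,0,0,0,0,0.5,0,0,0]'

```text
clock: 9.8
tool_pos: [0.5627, -0.0644, 0.1222]
eef_rot: [0.765, 0.645, -0.0, -0.0]
contact_force: [0.5, 0.6, -0.9]
opening: 0.281
```

Request:
carry_out --motion '[0,0,0.5,0,0,0,0,0,0.5,0,0,0,0,0,0.5,0,0,0,0,0,0.5,0,0,0,0,0,0.5,0,0,0,0,0,0,0,0,0]'

```text
clock: 10.55
tool_pos: [0.5626, -0.0644, 0.0973]
eef_rot: [0.765, 0.645, -0.0, -0.0]
contact_force: [-0.1, 0.4, -1.2]
opening: 0.285
```

Request:
carry_out --motion '[0,0,0.2,0,0,0,0,0,0.1,0,0,0,0,0,0.1,0,0,0,0,0,0.1,0,0,0,0,0,0,0,0,0]'

```text
clock: 11.18
tool_pos: [0.5628, -0.0644, 0.0926]
eef_rot: [0.765, 0.645, 0.0, -0.0]
contact_force: [0.4, 1.4, -0.2]
opening: 0.286
```

Request:
carry_out --motion '[0,0,0.05,0,0,0,0,0,0.05,0,0,0,0,0,0,0,0,0]'

```text
clock: 11.55
tool_pos: [0.5628, -0.0645, 0.0918]
eef_rot: [0.765, 0.645, 0.0, 0.0]
contact_force: [0.3, 0.3, 0.1]
opening: 0.284
```

Request:
carry_out --motion '[0,0,0.05,0,0,0,0,0,0.03,0,0,0,0,0,0,0,0,0]'

```text
clock: 11.92
tool_pos: [0.5628, -0.0645, 0.0917]
eef_rot: [0.765, 0.644, 0.0, 0.0]
contact_force: [-1.5, 0.2, 7.4]
opening: 0.285
```

Contact at the expected height with 7 N: the spacer is home. Release, rise, and compute the trip to the washer.

Request:
carry_out --motion '[0,0,-0.06,0,0,0,0,0,0,0,0,0,0,0,0,0,0,0]'

```text
clock: 12.3
tool_pos: [0.5628, -0.0644, 0.0917]
eef_rot: [0.765, 0.645, 0.0, 0.0]
contact_force: [-0.9, 0.7, 5.7]
opening: 0.282
```

Request:
carry_out --motion '[0,0,0,0,0,0,0,0,0,0,0,0,0,0,0,0,0,0]' --hand 4.5

```text
clock: 12.68
tool_pos: [0.5627, -0.0645, 0.0912]
eef_rot: [0.765, 0.645, -0.0, -0.0]
contact_force: [0.0, -0.5, -1.1]
opening: 0.513
```

Request:
carry_out --motion '[0,0,-1,0,0,0,0,0,-3,0,0,0,0,0,-4,0,0,0]'

```text
clock: 13.05
tool_pos: [0.5623, -0.0644, 0.1723]
eef_rot: [0.765, 0.645, -0.001, -0.001]
contact_force: [0.2, -0.1, 0.1]
opening: 0.511
```

Run:
```python
from h import *
p,P,tp=look("w5",(200,150,360,270))
Q=P[(np.hypot(P[:,0]-.562,P[:,1]+.065)<.016)]
r=Q[(Q[:,2]>.04)&(Q[:,2]<.055)]; print("spacer top",len(r),np.median(r[:,2]),circ(r))
go(.461,.279,.18,-10,7)
```

```text
[ 0.5623 -0.0644  0.1723] [ 0.5648 -0.0649  0.1774] [ 0.3 -0.2  2.5]
spacer top 714 0.0455231290762689 [ 0.5616 -0.0643  0.013 ]
[4.59, -2.3, -0.04, 0, 0, 0.001]
[4.59, -2.3, -0.04, 0, 0, 0.001]
[4.59, -2.3, -0.04, 0, 0, 0.001]
[4.59, -2.3, -0.04, 0, 0, 0.001]
[4.58, -2.31, -0.04, 0, 0, 0.001]
[4.58, -2.31, -0.04, 0, 0, 0.001]
[4.58, -2.31, -0.04, 0, 0, 0.001]
```

Request:
carry_out --motion '[4.6,-2.3,0,0,0,0,4.6,-2.3,0,0,0,0,4.6,-2.3,0,0,0,0,4.6,-2.3,0,0,0,0,4.6,-2.3,0,0,0,0,4.6,-2.3,0.5,0,0,0,4.5,-2.2,1,0,0,0,0,0,0,0,0,0]' --hand 6.2

```text
clock: 14.1
tool_pos: [0.457, 0.2845, 0.1562]
eef_rot: [0.762, 0.648, 0.001, -0.002]
contact_force: [0.1, -1.2, 0.5]
opening: 0.703
```

Request:
carry_out --motion '[0,0,0,0,0,0,0,0,0,0,0,0,0,0,0,0,0,0]'

```text
clock: 14.48
tool_pos: [0.4601, 0.2776, 0.1568]
eef_rot: [0.765, 0.644, 0.0, 0.0]
contact_force: [-0.9, -0.1, 0.8]
opening: 0.706
```

Run:
```python
from h import *
p,P,tp=look("w6",(200,130,360,290)); save(p,"w6")
t=P[(P[:,2]>.0035)&(P[:,2]<.015)&(np.hypot(P[:,0]-.461,P[:,1]-.279)<.028)]
print(len(t),np.median(t[:,2]),circ(t))
c=circ(t)
for d in finder.masks_of(p,"washer")[:3]: print(d["p"],d["extent"],np.median(p["frame"][d["pixels"]],0))
go(c[0],c[1],.0745,-10,4)
```

```text
[0.4601 0.2776 0.1568] [0.46   0.2779 0.1568] [-0.  -0.4 -0.1]
1977 0.0056719852385341 [0.4585 0.2777 0.0219]
0.79 [187.7, 87.6, 239.9, 146.0] [102.  59.  22.]
0.63 [129.6, 180.4, 183.6, 230.1] [169.   8.   0.]
0.56 [250.2, 188.6, 302.7, 241.8] [155. 149. 139.]
[-0.02, -0.03, 2.06, 0, 0, 0.001]
[-0.02, -0.03, 2.06, 0, 0, 0.001]
[-0.02, -0.03, 2.06, 0, 0, 0.001]
[-0.02, -0.03, 2.06, 0, 0, 0.001]
```

View pics/w6.png

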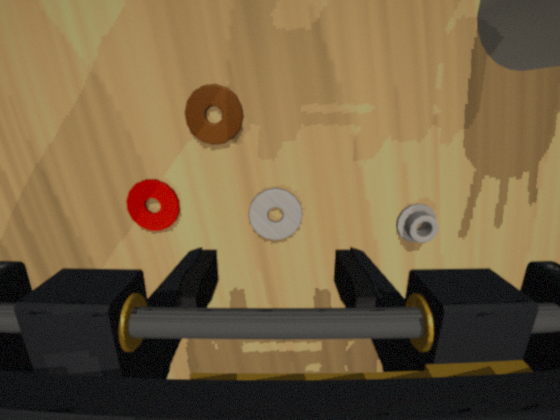

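Grey washer at (275,214), and the flanged bushing at (417,224) is confirmed as flanged. Descend on the washer.

Request:
carry_out --motion '[0,-0.05,2.5,0,0,0,0,0,2.5,0,0,0,0,0,2.5,0,0,0,0,0,1,0,0,0,0,0,0.3,0,0,0,0,0,0,0,0,0,0,0,0,0,0,0]'

```text
clock: 15.45
tool_pos: [0.4593, 0.2793, 0.0693]
eef_rot: [0.765, 0.644, 0.001, 0.0]
contact_force: [-0.8, 0.4, -0.4]
opening: 0.707
```

Request:
carry_out --motion '[-0.15,0,0.2,0,0,0,0,0,0.18,0,0,0,0,0,0,0,0,0]'

```text
clock: 15.82
tool_pos: [0.4586, 0.2775, 0.0646]
eef_rot: [0.765, 0.645, -0.0, -0.0]
contact_force: [-0.8, -0.4, -0.1]
opening: 0.7
```

Request:
carry_out --motion '[0,0,0,0,0,0,0,0,0,0,0,0,0,0,0,0,0,0,0,0,0,0,0,0]' --hand 3.8 --grip_force 20

```text
clock: 16.32
tool_pos: [0.4587, 0.2776, 0.0647]
eef_rot: [0.765, 0.644, 0.0, 0.0]
contact_force: [0.8, 0.1, -0.0]
opening: 0.481
```

Request:
carry_out --motion '[0,0,-0.5,0,0,0,0,0,-2,0,0,0,0,0,-3,0,0,0,0,0,-3.5,0,0,0,0,0,-3,0,0,0,0,0,0,0,0,0]'

```text
clock: 17.08
tool_pos: [0.4597, 0.2782, 0.1878]
eef_rot: [0.765, 0.644, 0.003, 0.0]
contact_force: [-0.2, -0.2, 0.1]
opening: 0.483
```

Run:
```python
from h import *
s=monitor.get_state();print(s["clock"],s["tool_pos"],s["opening"])
go(.562,-.077,.188,-10,7,[.459,.278,.185,-10])
```

```text
17.075 [0.45973113 0.2781663  0.18784681] 0.4827887589218515
[-4.74, 2.33, -0.04, 0, 0, -0.0]
[-4.74, 2.33, -0.04, 0, 0, -0.0]
[-4.74, 2.33, -0.04, 0, 0, -0.0]
[-4.74, 2.33, -0.04, 0, 0, -0.0]
[-4.74, 2.33, -0.04, 0, 0, -0.0]
[-4.74, 2.33, -0.04, 0, 0, -0.0]
[-4.74, 2.33, -0.04, 0, 0, -0.0]
```

Request:
carry_out --motion '[-4.7,2.3,0,0,0,0,-4.7,2.3,0,0,0,0,-4.7,2.3,0,0,0,0,-4.7,2.3,0,0,0,0,-4.8,2.3,0,0,0,0,-4.8,2.4,0,0,0,0,-4.8,2.4,0,0,0,0,0,0,0,0,0,0]'

```text
clock: 18.08
tool_pos: [0.5632, -0.0837, 0.1845]
eef_rot: [0.768, 0.641, -0.001, 0.002]
contact_force: [0.1, 0.9, 0.2]
opening: 0.483
```

Request:
carry_out --motion '[0,0,0,0,0,0,0,0,0,0,0,0,0,0,0,0,0,0,0,0,0,0,0,0]'

```text
clock: 18.58
tool_pos: [0.5631, -0.0763, 0.1847]
eef_rot: [0.764, 0.645, 0.0, -0.0]
contact_force: [0.4, -0.2, -0.9]
opening: 0.48
```

Run:
```python
from h import *
p,P,tp=look("w7",(200,190,360,310))
t=P[(P[:,2]>.0755)&(P[:,2]<.082)&(np.hypot(P[:,0]-.562,P[:,1]+.065)<.015)]
if len(t): print("tip",len(t),circ(t))
zt=tp[2]-.0647+.006
g=p["frame"].mean(2)>100; Q=pts(p,g); Q=Q[(abs(Q[:,2]-zt)<.003)&(np.hypot(Q[:,0]-tp[0],Q[:,1]-tp[1])<.024)]
print("washer ring",zt,np.median(Q[:,2]),len(Q),circ(Q))
```

```text
[ 0.5631 -0.0763  0.1847] [ 0.5631 -0.0766  0.1848] [ 0.4 -0.1 -0.4]
tip 42 [ 0.5623 -0.0651  0.0043]
washer ring 0.12601372637496303 0.12568346190739466 4586 [ 0.5631 -0.0764  0.0228]
```

View pics/w7.png

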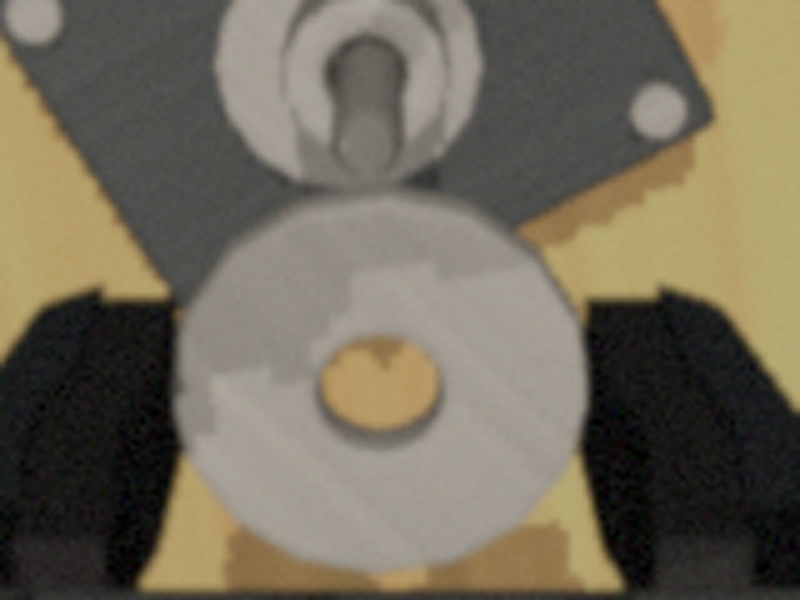

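Run:
```python
from h import *
p,P,tp=look("w7b",(200,190,360,310))
print("bore",ray_at(p,[(276,266.4)],.1257).round(4),"tip",ray_at(p,[(273.4,218)],.078).round(4),"edges",ray_at(p,[(235.1,268),(317.5,268),(276,229),(276,304)],.1257).round(4))
```

```text
[ 0.5631 -0.0766  0.1848] [ 0.5631 -0.0768  0.1847] [0.1 0.2 0.1]
bore [[ 0.5626 -0.0753  0.1257]] tip [[ 0.5627 -0.0649  0.078 ]] edges [[ 0.5417 -0.0727  0.1257]
 [ 0.5835 -0.0799  0.1257]
 [ 0.566  -0.0552  0.1257]
 [ 0.5588 -0.0975  0.1257]]
```

Request:
carry_out --motion '[1.08,-0.23,0,0,0,0,0,0,1.5,0,0,0,0,0,1.5,0,0,0,0,0,0.4,0,0,0,0,0,0.3,0,0,0,0,0,0,0,0,0,0,0,0,0,0,0]'

```text
clock: 19.55
tool_pos: [0.5629, -0.0663, 0.148]
eef_rot: [0.765, 0.644, 0.0, 0.0]
contact_force: [-0.2, -0.6, -1.1]
opening: 0.481
```

Request:
carry_out --motion '[0,0,0.2,0,0,0,0,0,0.2,0,0,0,0,0,0.2,0,0,0,0,0,0.2,0,0,0]'

```text
clock: 20.05
tool_pos: [0.5627, -0.0662, 0.1395]
eef_rot: [0.765, 0.645, 0.0, -0.0]
contact_force: [-0.6, 0.1, -1.1]
opening: 0.481
```

Request:
carry_out --motion '[0,0,0.2,0,0,0,0,0,0.3,0,0,0,0,0,0.3,0,0,0,0,0,0.3,0,0,0]'

```text
clock: 20.55
tool_pos: [0.5627, -0.0662, 0.1285]
eef_rot: [0.765, 0.645, 0.0, -0.0]
contact_force: [0.5, -0.1, -0.8]
opening: 0.483
```

Request:
carry_out --motion '[0,0,0.4,0,0,0,0,0,0.4,0,0,0,0,0,0.4,0,0,0,0,0,0.2,0,0,0,0,0,0.1,0,0,0,0,0,0,0,0,0]'

```text
clock: 21.3
tool_pos: [0.5627, -0.0662, 0.1137]
eef_rot: [0.765, 0.645, 0.0, -0.0]
contact_force: [-0.4, 0.4, -1.4]
opening: 0.483
```

Request:
carry_out --motion '[0,0,0.1,0,0,0,0,0,0.05,0,0,0,0,0,0.05,0,0,0,0,0,0,0,0,0]'

```text
clock: 21.8
tool_pos: [0.5627, -0.0661, 0.1117]
eef_rot: [0.765, 0.645, 0.0, -0.0]
contact_force: [0.0, -0.2, -0.8]
opening: 0.485
```

Request:
carry_out --motion '[0,0,0.05,0,0,0,0,0,0.05,0,0,0,0,0,0,0,0,0]'

```text
clock: 22.18
tool_pos: [0.5627, -0.0662, 0.1107]
eef_rot: [0.765, 0.645, 0.0, 0.0]
contact_force: [-0.1, 0.6, 0.1]
opening: 0.483
```

Request:
carry_out --motion '[0,0,0.05,0,0,0,0,0,0,0,0,0]'

```text
clock: 22.42
tool_pos: [0.5627, -0.0662, 0.1106]
eef_rot: [0.765, 0.644, 0.0, 0.0]
contact_force: [-1.5, -0.7, 3.8]
opening: 0.483
```

Contact at the expected height with 4 N. Release and go to the bushing.

Request:
carry_out --motion '[0,0,-0.03,0,0,0,0,0,0,0,0,0]'

```text
clock: 22.68
tool_pos: [0.5627, -0.0662, 0.1106]
eef_rot: [0.765, 0.645, 0.0, 0.0]
contact_force: [-1.6, -0.3, 4.3]
opening: 0.484
```

Request:
carry_out --motion '[0,0,0,0,0,0,0,0,0,0,0,0,0,0,0,0,0,0]' --hand 6

```text
clock: 23.05
tool_pos: [0.5627, -0.0662, 0.1103]
eef_rot: [0.765, 0.645, -0.0, -0.0]
contact_force: [0.2, 0.2, 0.0]
opening: 0.68
```

Request:
carry_out --motion '[0,0,-1,0,0,0,0,0,-2,0,0,0,0,0,-3.5,0,0,0,0,0,0,0,0,0]'

```text
clock: 23.55
tool_pos: [0.5643, -0.0665, 0.1783]
eef_rot: [0.765, 0.644, 0.002, 0.002]
contact_force: [-0.2, -0.5, -0.7]
opening: 0.677
```

Run:
```python
from h import *
p,P,tp=look("w8",(200,150,360,270))
r=P[(np.hypot(P[:,0]-.562,P[:,1]+.065)<.026)&(P[:,2]>.046)&(P[:,2]<.06)]
print("washer top",len(r),np.percentile(r[:,2],[10,50,90]),circ(r[r[:,2]>.049]))
go(.577,.25,.165,-10,6)
```

```text
[ 0.5643 -0.0665  0.1783] [ 0.5634 -0.0663  0.1769] [-0.2 -0.1  0. ]
washer top 2461 [0.05073069 0.05169525 0.05257678] [ 0.5614 -0.066   0.0221]
[5.23, -0.67, 0.2, 0, 0, 0.001]
[5.23, -0.67, 0.2, 0, 0, 0.001]
[5.23, -0.68, 0.2, 0, 0, 0.001]
[5.23, -0.68, 0.2, 0, 0, 0.001]
[5.23, -0.68, 0.2, 0, 0, 0.001]
[5.23, -0.69, 0.2, 0, 0, 0.001]
```

Request:
carry_out --motion '[5.2,-0.6,0,0,0,0,5.2,-0.7,0,0,0,0,5.2,-0.7,0,0,0,0,5.2,-0.7,0,0,0,0,5.2,-0.7,0.5,0,0,0,5.2,-0.7,1,0,0,0,0,0,0,0,0,0,0,0,0,0,0,0]' --hand 5

```text
clock: 24.6
tool_pos: [0.5746, 0.2474, 0.1597]
eef_rot: [0.765, 0.645, -0.001, 0.0]
contact_force: [0.4, -0.6, -0.9]
opening: 0.567
```

Request:
carry_out --motion '[0,0,0,0,0,0,0,0,0,0,0,0]'

```text
clock: 24.85
tool_pos: [0.5754, 0.2466, 0.1607]
eef_rot: [0.765, 0.644, -0.0, 0.0]
contact_force: [-1.2, 0.1, 0.1]
opening: 0.57
```

Run:
```python
from h import *
p,P,tp=look("w9",(200,150,360,270))
o=P[np.hypot(P[:,0]-.577,P[:,1]-.25)<.028]
t=o[(o[:,2]>.0155)&(o[:,2]<.022)]; f=o[(o[:,2]>.0035)&(o[:,2]<.008)]
c=circ(t);print("top",len(t),np.median(t[:,2]),c,"flange",len(f),circ(f))
q=P[(P[:,1]>.29)&(P[:,1]<.45)&(P[:,0]<.66)&(P[:,2]>.09)];print("pot near",len(q),q.min(0) if len(q) else 0)
go(c[0],c[1],.075,-10,4)
```

```text
[0.5754 0.2466 0.1607] [0.5754 0.247  0.1607] [ 0.  -0.8 -0.4]
top 492 0.01756819570293404 [0.5726 0.2499 0.0119] flange 474 [0.5725 0.2498 0.0168]
pot near 909 [0.49712242 0.29000398 0.09003176]
[0.06, -0.08, 2.14, 0, 0, 0.001]
[0.06, -0.08, 2.14, 0, 0, 0.001]
[0.06, -0.08, 2.14, 0, 0, 0.001]
[0.06, -0.08, 2.14, 0, 0, 0.001]
```

Request:
carry_out --motion '[0.27,-0.26,2.5,0,0,0,0,0,2.5,0,0,0,0,0,2.2,0,0,0,0,0,1,0,0,0,0,0,0.3,0,0,0,0,0,0,0,0,0,0,0,0,0,0,0]'

```text
clock: 25.78
tool_pos: [0.5734, 0.2516, 0.0763]
eef_rot: [0.765, 0.645, 0.001, 0.0]
contact_force: [-0.1, -0.2, -0.6]
opening: 0.566
```

Request:
carry_out --motion '[-0.18,0,0.2,0,0,0,0,0,0.25,0,0,0,0,0,0,0,0,0,0,0,0,0,0,0]'

```text
clock: 26.28
tool_pos: [0.5727, 0.2496, 0.071]
eef_rot: [0.765, 0.645, 0.0, -0.0]
contact_force: [-0.1, 0.3, -0.4]
opening: 0.564
```

Request:
carry_out --motion '[0,0,0,0,0,0,0,0,0,0,0,0,0,0,0,0,0,0,0,0,0,0,0,0,0,0,0,0,0,0]' --hand 1.8 --grip_force 15

```text
clock: 26.9
tool_pos: [0.5727, 0.2496, 0.0711]
eef_rot: [0.765, 0.645, 0.0, 0.0]
contact_force: [0.6, 0.2, 0.0]
opening: 0.266
```

Request:
carry_out --motion '[0,0,-0.5,0,0,0,0,0,-2,0,0,0,0,0,-3,0,0,0,0,0,-4,0,0,0,0,0,-3,0,0,0,0,0,0,0,0,0]'

```text
clock: 27.65
tool_pos: [0.5742, 0.2501, 0.1997]
eef_rot: [0.765, 0.644, 0.003, 0.001]
contact_force: [0.4, -0.1, -1.8]
opening: 0.269
```

Run:
```python
from h import *
s=monitor.get_state();print(s["clock"],s["tool_pos"],s["opening"])
go(.563,-.077,.19,-10,7,[.5733,.2497,.195,-10])
```

```text
27.65 [0.57423914 0.25007678 0.19966937] 0.2689012736199821
[-4.62, 0.67, 0.07, 0, 0, -0.0]
[-4.62, 0.67, 0.07, 0, 0, -0.0]
[-4.62, 0.67, 0.07, 0, 0, -0.0]
[-4.62, 0.67, 0.07, 0, 0, -0.0]
[-4.62, 0.67, 0.07, 0, 0, -0.0]
[-4.62, 0.67, 0.07, 0, 0, -0.0]
[-4.62, 0.67, 0.07, 0, 0, -0.0]
```

Request:
carry_out --motion '[-4.6,0.7,0,0,0,0,-4.6,0.7,0,0,0,0,-4.6,0.7,0,0,0,0,-4.6,0.7,0,0,0,0,-4.7,0.6,0,0,0,0,-4.6,0.7,0,0,0,0,-4.6,0.6,0,0,0,0,0,0,0,0,0,0]'

```text
clock: 28.65
tool_pos: [0.563, -0.0824, 0.1956]
eef_rot: [0.767, 0.641, -0.002, 0.001]
contact_force: [0.8, 0.8, -1.4]
opening: 0.262
```

Request:
carry_out --motion '[0,0,0,0,0,0,0,0,0,0,0,0,0,0,0,0,0,0,0,0,0,0,0,0]'

```text
clock: 29.15
tool_pos: [0.5644, -0.0759, 0.196]
eef_rot: [0.764, 0.645, 0.0, -0.0]
contact_force: [0.3, 0.4, -1.0]
opening: 0.262
```

Run:
```python
from h import *
p,P,tp=look("w10",(200,190,360,310))
t=P[(P[:,2]>.0755)&(P[:,2]<.082)&(np.hypot(P[:,0]-.562,P[:,1]+.065)<.015)]
if len(t): print("tip",len(t),circ(t))
zt=tp[2]-.0711+.018
g=p["frame"].mean(2)>100; Q=pts(p,g); Q=Q[(abs(Q[:,2]-zt)<.003)&(np.hypot(Q[:,0]-tp[0],Q[:,1]-tp[1])<.016)]
c=circ(Q);print("ring",zt,np.median(Q[:,2]),len(Q),c)
a=np.linspace(0,6.28,60);W=np.c_[c[0]+.012*np.cos(a),c[1]+.012*np.sin(a),0*a+zt]
Ti=np.linalg.inv(p["T"]);uv,_=cv2.projectPoints(W,Ti[:3,:3],Ti[:3,3],K(p),np.array(p["D"]))
im=cv2.imread("pics/w10.png")
for u,v in uv.reshape(-1,2): cv2.circle(im,(int((u-200+.5)*5),int((v-190+.5)*5)),2,(0,0,255),-1)
cv2.imwrite("pics/w10.png",im)
```

```text
[ 0.5644 -0.0759  0.196 ] [ 0.5644 -0.0761  0.196 ] [-0.5  0.6 -1.3]
tip 41 [ 0.5621 -0.065   0.0043]
ring 0.14288728599805248 0.14252463774188748 1140 [ 0.5646 -0.0772  0.0137]
```

View pics/w10.png

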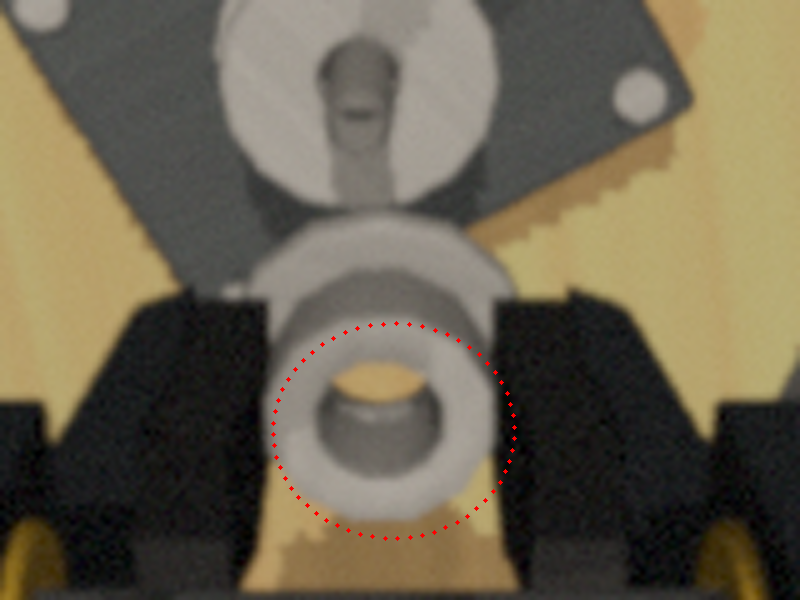

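Bore centre at crop (380,418), so about (0.5634,−0.0757); the red fit circle is biased by finger pixels and I'm not using it.

Request:
carry_out --motion '[1.05,-0.3,0,0,0,0,0,0,1.5,0,0,0,0,0,1.5,0,0,0,0,0,0.7,0,0,0,0,0,0.4,0,0,0,0,0,0,0,0,0,0,0,0,0,0,0]'

```text
clock: 30.08
tool_pos: [0.5634, -0.066, 0.1553]
eef_rot: [0.765, 0.644, 0.0, 0.0]
contact_force: [0.1, 0.1, -0.3]
opening: 0.266
```

Request:
carry_out --motion '[0,0,0.2,0,0,0,0,0,0.2,0,0,0,0,0,0.2,0,0,0,0,0,0.2,0,0,0]'

```text
clock: 30.58
tool_pos: [0.5631, -0.0658, 0.1468]
eef_rot: [0.765, 0.645, 0.0, -0.0]
contact_force: [-0.4, -0.2, -0.3]
opening: 0.263
```

Request:
carry_out --motion '[0,0,0.2,0,0,0,0,0,0.2,0,0,0,0,0,0.3,0,0,0,0,0,0.3,0,0,0]'

```text
clock: 31.08
tool_pos: [0.5631, -0.0659, 0.1368]
eef_rot: [0.765, 0.645, 0.0, -0.0]
contact_force: [1.0, -0.2, -1.3]
opening: 0.264
```

Request:
carry_out --motion '[0,0,0.4,0,0,0,0,0,0.4,0,0,0,0,0,0.2,0,0,0,0,0,0.1,0,0,0,0,0,0,0,0,0]'

```text
clock: 31.7
tool_pos: [0.5632, -0.0659, 0.126]
eef_rot: [0.765, 0.645, 0.0, -0.0]
contact_force: [-0.1, -0.4, -0.7]
opening: 0.265
```

Request:
carry_out --motion '[0,0,0.1,0,0,0,0,0,0.05,0,0,0,0,0,0.05,0,0,0,0,0,0,0,0,0]'

```text
clock: 32.2
tool_pos: [0.5631, -0.0658, 0.124]
eef_rot: [0.765, 0.645, 0.0, -0.0]
contact_force: [0.3, 0.2, -0.7]
opening: 0.261
```

Request:
carry_out --motion '[0,0,0.05,0,0,0,0,0,0.05,0,0,0,0,0,0,0,0,0]'

```text
clock: 32.58
tool_pos: [0.5632, -0.0658, 0.123]
eef_rot: [0.765, 0.645, 0.0, -0.0]
contact_force: [-0.5, -0.1, -0.9]
opening: 0.263
```

Request:
carry_out --motion '[0,0,0.04,0,0,0,0,0,0,0,0,0]'

```text
clock: 32.83
tool_pos: [0.5632, -0.0659, 0.1229]
eef_rot: [0.765, 0.645, 0.0, 0.0]
contact_force: [-0.8, 0.8, 3.2]
opening: 0.265
```

Request:
carry_out --motion '[0,0,-0.03,0,0,0,0,0,0,0,0,0]'

```text
clock: 33.08
tool_pos: [0.5632, -0.0658, 0.1229]
eef_rot: [0.765, 0.645, 0.0, 0.0]
contact_force: [-0.3, 0.8, 3.6]
opening: 0.268
```

Request:
carry_out --motion '[0,0,0,0,0,0,0,0,0,0,0,0,0,0,0,0,0,0]' --hand 5

```text
clock: 33.45
tool_pos: [0.5631, -0.0658, 0.1228]
eef_rot: [0.765, 0.645, -0.0, -0.0]
contact_force: [0.8, 1.2, 0.2]
opening: 0.561
```

Request:
carry_out --motion '[0,0,-1,0,0,0,0,0,-2,0,0,0,0,0,-3,0,0,0,-2,0,-3,0,0,0,-2,0,0,0,0,0,0,0,0,0,0,0,0,0,0,0,0,0,0,0]'

```text
$.motion: bad value
```

Run:
```python
from h import *
p,P,tp=look("w11",(200,90,360,210))
d=np.hypot(P[:,0]-.562,P[:,1]+.065)
for lo,hi,n in ((.064,.0735,"bushing top .070"),(.0545,.0595,"flange top .057"),(.0495,.0543,"washer top .052"),(.075,.081,"tip")):
    r=P[(d<.026)&(P[:,2]>lo)&(P[:,2]<hi)]
    if len(r): print(n,len(r),np.percentile(r[:,2],[10,50,90]).round(4),circ(r))
```

```text
[ 0.5631 -0.0658  0.1228] [ 0.5631 -0.0658  0.1228] [-0.   0.1 -0.1]
bushing top .070 1664 [0.0664 0.0694 0.0706] [ 0.562  -0.0649  0.0261]
flange top .057 1098 [0.0557 0.0567 0.0578] [ 0.5625 -0.064   0.0259]
washer top .052 1471 [0.0507 0.0516 0.0525] [ 0.5616 -0.0658  0.0221]
tip 300 [0.0754 0.0773 0.0799] [ 0.562  -0.0649  0.0261]
```

View pics/w11.png

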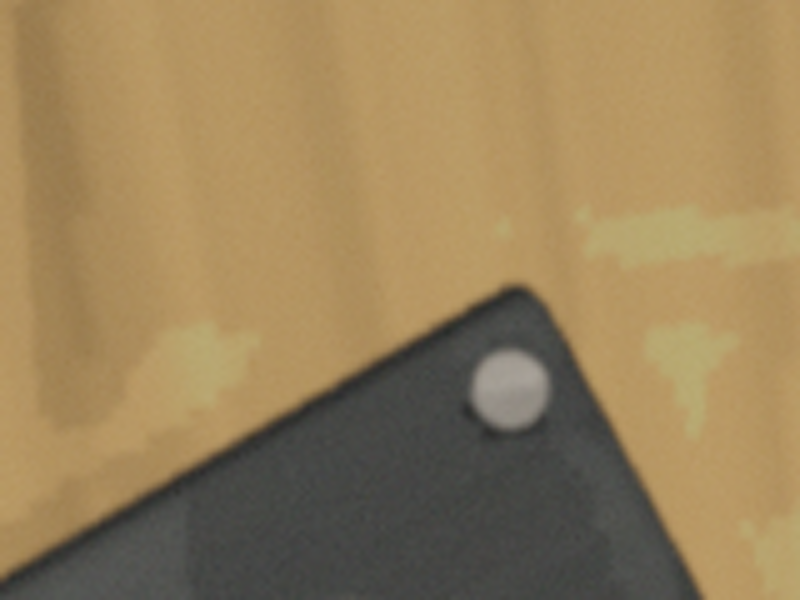

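The retreat call was malformed and got refused, so this crop shows only a stand corner. The depth heights already fit. I'll retreat now.

Request:
carry_out --motion '[0,0,-1,0,0,0,0,0,-2,0,0,0,0,0,-3,0,0,0,0,0,-3,0,0,0,-2,0,0,0,0,0,0,0,0,0,0,0,0,0,0,0,0,0,0,0,0,0,0,0]'

```text
clock: 34.5
tool_pos: [0.5597, -0.0845, 0.2126]
eef_rot: [0.764, 0.645, 0.0, -0.001]
contact_force: [0.6, -0.4, 0.1]
opening: 0.567
```

Run:
```python
from h import *
p,P,tp=look("w12",(195,110,355,230))
d=np.hypot(P[:,0]-.562,P[:,1]+.065)
for lo,hi,n in ((.067,.0735,"bushing top .070"),(.0545,.0595,"flange top .057"),(.0495,.0543,"washer top .052"),(.075,.081,"tip")):
    r=P[(d<.026)&(P[:,2]>lo)&(P[:,2]<hi)]
    if len(r): print(n,len(r),np.percentile(r[:,2],[10,50,90]).round(4),circ(r))
```

```text
[ 0.5597 -0.0845  0.2126] [ 0.5598 -0.0846  0.2126] [ 0.9 -0.8  0.8]
bushing top .070 552 [0.0684 0.0695 0.0706] [ 0.562  -0.0656  0.012 ]
flange top .057 563 [0.0555 0.0566 0.0575] [ 0.562  -0.0656  0.0169]
washer top .052 830 [0.0506 0.0516 0.0525] [ 0.5618 -0.0658  0.0219]
tip 43 [0.0753 0.0763 0.0774] [ 0.5623 -0.0648  0.0046]
```

View pics/w12.png

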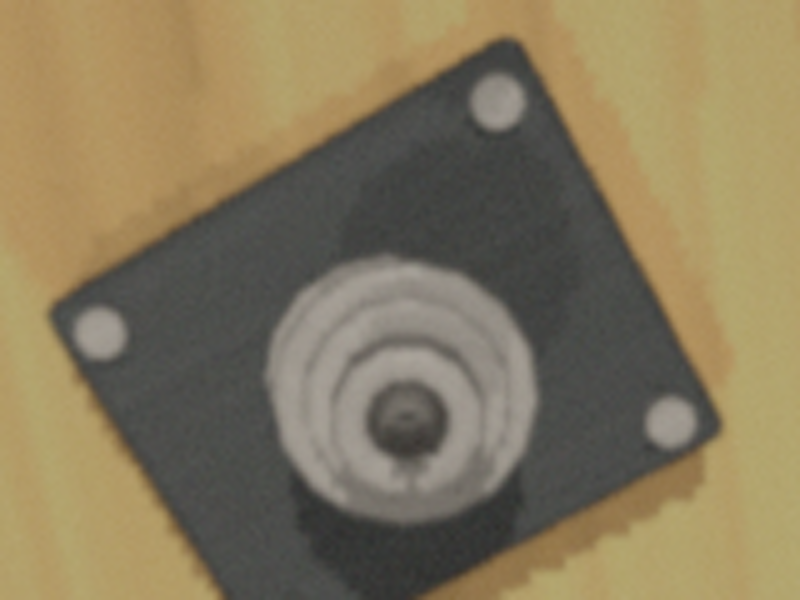

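The view shows washer, flange and body nested concentrically round the tip at (405,420), all flat and at the right heights.

```bash
python3 -c "
from h import *
print(workorder.finish_job())"
```

```text
the job is handed in; nothing more can be done
None
```

The arbor is built up as asked: spacer tube, then the grey washer, then the flanged bushing with its flange down. I lowered each part in the gripper until it touched the one below, and handed the job in at about 35 s of the 72 s allowed.

- **Fit:** Each part met the one below within about 0.2 mm of the expected height, with a gentle 3 to 7 N. The only side load was 1.7 N while threading the spacer, which I corrected by shifting 1.3 mm.
- **Last check after letting go:** The tops measured 69.5 mm (bushing), 56.6 mm (flange) and 51.6 mm (washer), against 70, 57 and 52 mm. They sit flat and concentric to about 0.3 mm around the arbor, and the gripper was open and clear.
- **What went wrong:** One retreat command was malformed and refused, so I sent it again; nothing moved in between. One automatic circle fit on the bushing was thrown off by finger pixels, so I used the bore as read from the picture instead.
- **Not checked:** The hammer, notebook, tool pot and tin were never approached or touched, but I did not look at them again at the end.

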